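# Brace a jar in its nest and twist off the tight cap

## Robot

A 6-joint arm with a two-finger parallel gripper is mounted at the origin on a cart in front of the work surface, level with it; the furniture and walls round the work are solid. World frame = base frame: x ahead of the robot, y to its left, z up, the work surface at z = 0. Lengths are in m, angles in rad, forces in N, time in s.
With the tool pointing down it reaches from about 0.325 to 0.925 m from the base axis. Payload 3.1 kg.
Tool frame: the origin (TCP) lies between the finger pads; the fingertips stand 19 mm ahead of it and the grasp point (between the pads) is the TCP; z points along the fingers, y is the line along which they close (so a half turn about z gives the same grasp; the last joint's range is limited). The gripper opens to 85 mm and grips with 20 to 120 N. Pads are 22 mm wide; open, the fingers measure 114 mm over their backs; the gripper's body (76 mm by 85 mm) begins 54 mm behind the grasp point. The pads swing forward as they close: fully open they stand 13 mm farther back than shut.
Start: joints at [1.009, 0.217, 1.613, -0, 1.311, -0.112], TCP at [0.272, 0.563, 0.226] pointing down, gripper open.
Joint ranges: [-2.75, 2.75], [-0.78, 2.1], [0.31, 2.55], [-1.13, 4.27], [0.13, 2.63], [-2.58, 2.58]. Speed limits (rad/s): [2.79, 2.79, 3.14, 3.14, 3.14, 3.14].

## Interface

Orientations are given as a rotation vector (axis times angle).
In Python, from bench import telemetry, eyes, ctrl gives the robot as it stands.
- The arm moves only by the tool move_arm, never from a script. Its argument "commands" is one flat list of numbers, 4 for each row, row after row: the shift along the tool's x, y, z in mm, then the turn about the tool's z in degrees. A call has 1 to 5 rows; each row is the pose to reach, as a shift and turn from the pose commanded when the call began, along the tool's axes at that moment; what a row does not reach only later rows make up. A row lasts 1/8 s, in which the tool goes at most 62.5 mm and 10.7 degrees, less where a joint would pass 70% of its speed; a pose out of reach is approached as far as the arm can. A call with a gripper value outside its range is refused whole. "claw" is the finger opening in mm, from 0 to 85.4, set as the call begins (left out, the last holds). The fingers move at their own pace and stop on an object; the grip force is fixed at half the most. Time passes only in rows, so rows that repeat a pose let the fingers close. It gives the time, the measured TCP pose, the force, the opening and the grip force at its end, in the units of the state.
- telemetry.read_state(): the state, without advancing time (a new reading comes with each control period).
- eyes.grab_frame(name): name is "scene" or "top"; returns a dict with "frame" (384x512x3 uint8, red, green, blue), "fx", "fy", "cx", "cy" (pixels), "R" (3x3) and "t" (3): a world point X has camera coordinates R X + t. Camera axes: x right, y down, z forward; pixel columns grow to the right and rows downward; lengths in m; the calibration is good to about 2 mm. A picture is of the moment at which its call begins. There is no depth.
- ctrl.finish_job(): hands the job in; it is judged then, once.
The state is a dict: "time_s": time; "q": joint angles; "joint_vel": joint speeds; "joint_torque": joint torques, N m; "eef_pos": TCP position; "ee_rot": TCP orientation; "force": force on the tool from outside, world axes, zero at the start; "moment": the same for the moment, N m; "width": finger opening in m; "gripper_force": force on a finger pad.
Only numpy, scipy, OpenCV 4.12 (cv2) and the standard library are available. Lean on these libraries where they do the work, as an engineer would, in place of code of your own. Each camera call takes 0.05 s, during which the arm holds its last target. There are 200 camera calls.

## Task

Carry the closed amber jar into the blue square nest and set it fully down, upright, so that the nest keeps it from turning. Then twist the white cap counter-clockwise until it comes free, stopping there (a quarter turn is plenty), lift it straight off and finish still holding it level and still, centred about 2 cm above the open mouth, with the jar left standing in the nest. Leave everything else on the bench where it is.

Things in the scene. Friction and masses are not known exactly. Their poses are not given: they have to be found in the camera images.
- jar: square amber jar, loose, starts closed and upright on the bench at any yaw: body 42 x 42 mm, 56 mm tall to its flat shoulder, label with an orange band on every side, 0.17 to 0.35 kg. Origin: centre of its underside; z up, x and y square to its sides (all four alike). Under the cap: a round neck with two locking ledges. Standing free, it turns along with the cap.
- cap: round white ribbed lug cap with a red line on top, 44 mm diameter, 26 mm tall, 0.05 kg. Origin: centre of its lower rim; z up, x along the red line. Closed: origin 60 mm and top 86 mm above the jar's underside, x along the jar's x (0 to 0.08 rad past it counter-clockwise); the jar can be carried by it. From above, counter-clockwise opens; free about 50 degrees past closed, 70 to 80 is a good turn.
- cap_mark (a point): outer end of the red line on the cap's top: 20 mm along the cap's x axis, 26 mm above its origin. A sprung seal (about 18 N) makes the cap tight: turning takes up to about 0.2 N m. Once free, the seal pushes it up to 2 mm up and it lifts straight off
- jar_mouth (a point): centre of the jar's mouth (top of the seal when closed): 76 mm above the jar's underside, on its axis
- nest: blue square pocket on a dark 96 x 96 x 6 mm base plate, fixed to the bench; keeps the jar from turning. Pocket 46 x 46 mm, walls 8 mm thick, the top 8 mm widening by about 4 mm a side as a lead-in; mouth 36 mm above the bench, floor 6 mm above it. Origin: centre of its underside; z up, x and y square to the pocket; the jar fits any of four ways round.
- nest_floor (a point): centre of the pocket's floor, 6 mm above the bench; when the jar is seated its origin is here
- tape_green: roll of green tape, 82 mm wide, 18 mm tall; loose bystander, origin at its underside, leave alone
- cell_1: green and cream battery lying down, 50 mm long, 14 mm thick; loose bystander, origin at its underside, leave alone
- probe_red: red test probe lying down, 119 mm long; loose bystander, origin at its underside, leave alone
- loupe: black eye loupe, 37 mm wide, 30 mm tall; loose bystander, origin at its underside, leave alone
- cutters: blue-handled side cutters lying flat, 113 mm long; loose bystander, origin at its underside, leave alone
- driver: orange and black screwdriver lying down, 156 mm long; loose bystander, origin at its underside, leave alone
- flux_bottle: small round amber bottle with a black cap, 32 mm wide, 58 mm tall; loose bystander, origin at its underside, leave alone
- solder_reel: blue reel of solder wire, 61 mm wide, 38 mm tall; loose bystander, origin at its underside, leave alone
Things that resemble listed ones, but are neither listed nor needed, are in the scene too. Leave any pink or turquoise look-alike of the jar alone.

How it is judged:
By the outcome, as a careful person would: the job done as asked, in the order asked, and still so for the second after the job is handed in, while the arm keeps its last pose, push and grip.
It also fails if it takes over 45 s, if anything falls off the work surface, if the arm or the gripper's body presses on something with over 40 N, if the wrist force passes 120 N, or if a joint passes its speed limit or range.

## Working session

There is one attempt and no reset: what is moved stays moved. The work goes in short steps, Python scripts to look and compute and a tool call to move; the robot and the scene stay as the last step left them, time stands still between calls to the robot, and variables do not carry over. Pictures are saved under pics/ and viewed, at most 10 in all, crops included, and the job is handed in when it is done.

Besides the shell and the picture viewer there is one more tool, called after ">>>" as a command line: name --argument value ..., lists and objects as JSON in quotes. move_arm: Moves the arm, as the interface text tells. Its arguments: {"type":"object","properties":{"commands":{"type":"array"},"claw":{"type":"number"}},"required":["commands"]}

```bash
mkdir -p pics
cat > h.py <<'E'
import numpy as np, cv2, json
from bench import telemetry, eyes, ctrl
def grab(n,save=None):
    f=eyes.grab_frame(n)
    if save: cv2.imwrite(f'pics/{save}.png',cv2.cvtColor(f['frame'],cv2.COLOR_RGB2BGR))
    return f
def ray(f,u,v,z):
    R=np.array(f['R']);t=np.array(f['t']);c=-R.T@t
    d=R.T@np.array([(u-f['cx'])/f['fx'],(v-f['cy'])/f['fy'],1]);return c+d*(z-c[2])/d[2]
def proj(f,X):
    p=np.array(f['R'])@np.array(X)+np.array(f['t']);return f['fx']*p[0]/p[2]+f['cx'],f['fy']*p[1]/p[2]+f['cy']
def crop(f,u,v,w,h,s,name):
    i=f['frame'][max(0,v-h):v+h,max(0,u-w):u+w];cv2.imwrite(f'pics/{name}.png',cv2.cvtColor(cv2.resize(i,None,fx=s,fy=s,interpolation=cv2.INTER_CUBIC),cv2.COLOR_RGB2BGR))
E
python3 - <<'E'
from h import *
a=grab('top');b=grab('scene')
cv2.imwrite('pics/a.png',cv2.cvtColor(cv2.resize(a['frame'],(800,600)),cv2.COLOR_RGB2BGR))
cv2.imwrite('pics/b.png',cv2.cvtColor(cv2.resize(b['frame'],(800,600)),cv2.COLOR_RGB2BGR))
s=telemetry.read_state();print(s['eef_pos'],s['ee_rot'],s['time_s'])
for f in(a,b):print(-np.array(f['R']).T@f['t'],f['fx'])
E
```

```text
[0.27132449 0.56219008 0.22507835] [-0.70042605 -3.06177582  0.00330975] 0.1
[ 0.40127447 -0.07319307  1.4522653 ] 444.77170347892735
[ 0.15552409 -0.71885322  0.81396131] 376.6877823285653
```

View pics/a.png

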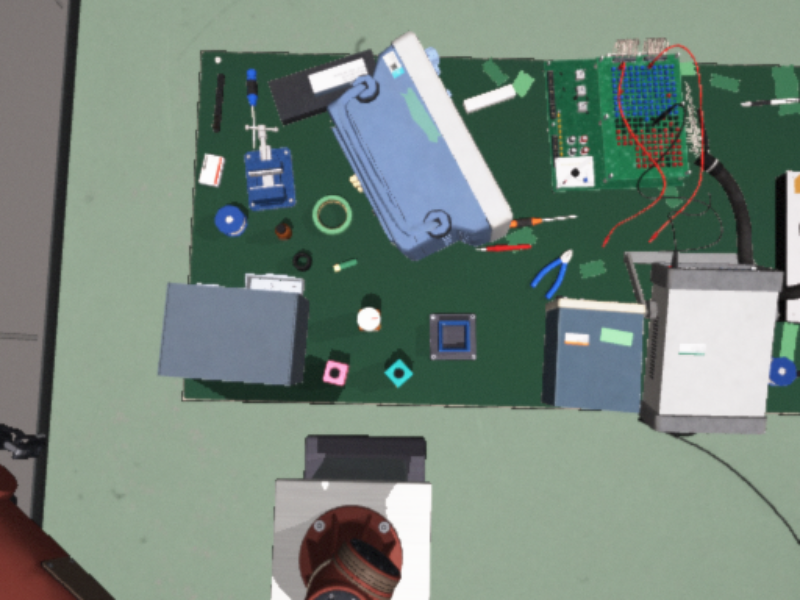

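View pics/b.png

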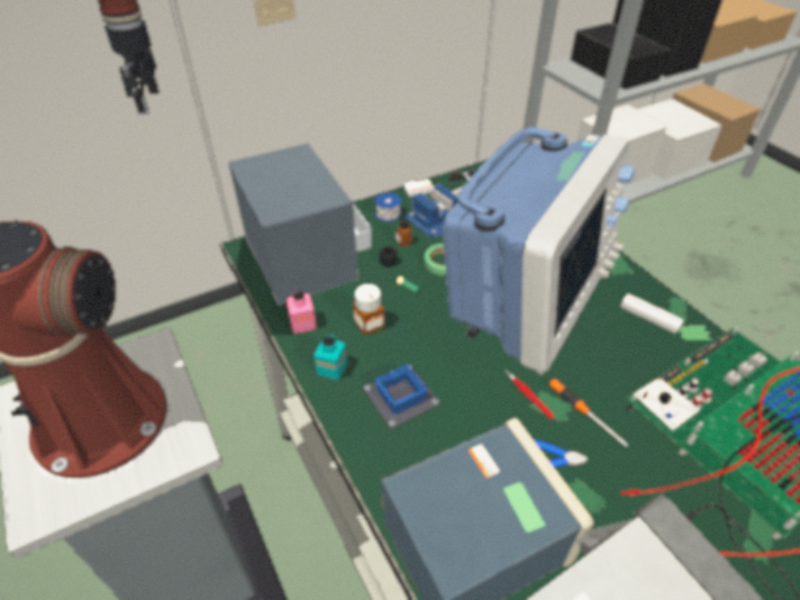

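Candidates for the jar in the top view (800x600): the white-capped amber jar at (369,320), the pink look-alike (336,373), the turquoise look-alike (398,373) and the small amber flux bottle (284,230). I choose (369,320), which has a white cap and an orange-band label in the scene view at (368,308). The nest is at (453,337). A tall grey box (160-305, 285-385) stands between the arm and the jar.

Run:
```python
from h import *
a=grab('top');b=grab('scene')
up=lambda f,u,v,w,h,s:cv2.resize(f['frame'][v-h:v+h,u-w:u+w],None,fx=s,fy=s,interpolation=cv2.INTER_CUBIC)
i=up(a,262,212,50,30,8);j=cv2.resize(b['frame'][165:275,180:290],(600,600),interpolation=cv2.INTER_CUBIC)
for n,k in(('c',i),('d',j)):cv2.imwrite(f'pics/{n}.png',cv2.cvtColor(k,cv2.COLOR_RGB2BGR))
# box height: scene top corners vs top view corners
for h in(.15,.2,.25,.3):
  print(h,[ray(b,u*.64,v*.64,h)[:2].round(3) for u,v in((268,222),(351,196),(308,147),(230,162))],[ray(a,u*.64,v*.64,h)[:2].round(3) for u,v in((308,293),(298,385),(160,375),(168,284))])
```

```text
0.15 [array([0.374, 0.171]), array([0.545, 0.171]), array([0.545, 0.386]), array([0.377, 0.409])] [array([0.521, 0.086]), array([0.349, 0.098]), array([0.361, 0.354]), array([0.531, 0.349])]
0.2 [array([0.357, 0.104]), array([0.516, 0.104]), array([0.516, 0.302]), array([0.36 , 0.324])] [array([0.516, 0.079]), array([0.351, 0.091]), array([0.363, 0.338]), array([0.526, 0.333])]
0.25 [array([0.341, 0.037]), array([0.487, 0.037]), array([0.486, 0.219]), array([0.344, 0.239])] [array([0.512, 0.073]), array([0.353, 0.085]), array([0.365, 0.322]), array([0.521, 0.317])]
0.3 [array([ 0.325, -0.03 ]), array([ 0.457, -0.03 ]), array([0.457, 0.136]), array([0.327, 0.154])] [array([0.507, 0.067]), array([0.355, 0.078]), array([0.366, 0.305]), array([0.516, 0.3  ])]
```

View pics/c.png

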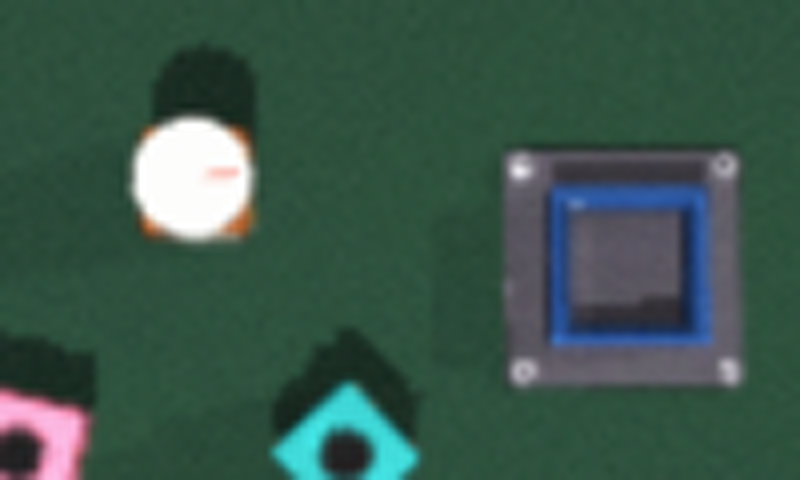

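View pics/d.png

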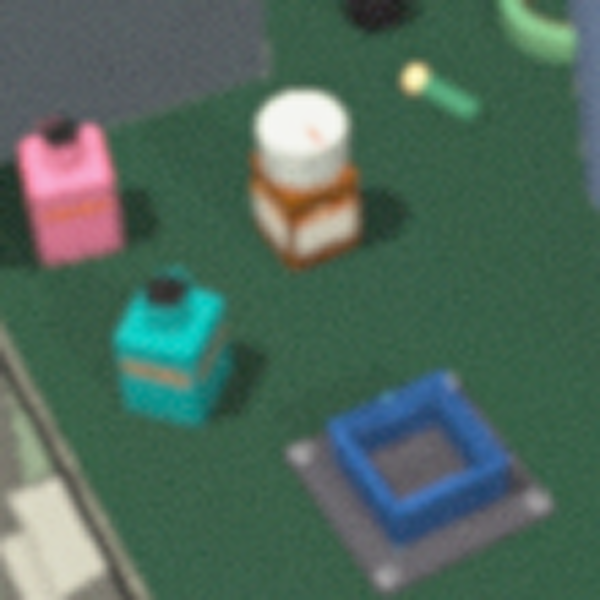

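The crops show an amber jar with an orange-banded label and a white cap, so the choice is right. In crop c the cap centre is at (193,178), the red line points right, and the nest is at (505-745, 150-386) with its sides square to the picture. The box top is about 0.215 m high.

```bash
cat >> h.py <<'E'
from scipy.spatial.transform import Rotation as Ro
def white(f,lo,roi,zt=.086):  # centroid of bright pixels in roi
    u0,v0,u1,v1=roi;m=(f['frame'][v0:v1,u0:u1].min(2)>lo).astype(np.uint8);mm=cv2.moments(m,True)
    return u0+mm['m10']/mm['m00'],v0+mm['m01']/mm['m00'],mm['m00']
E
python3 - <<'E'
from h import *
a=grab('top');b=grab('scene')
C=lambda x,y:(212+(x+.5)/8-.5,182+(y+.5)/8-.5)
D=lambda x,y:(180+(x+.5)*110/600-.5,165+(y+.5)*110/600-.5)
P=lambda *l:[(ray(f,*q,z)[:2]*1000).round(1) for f,q,z in l]
w=white(a,150,(225,193,248,216));print('cap top blob',w,ray(a,w[0],w[1],.086)*1000,'manual',P((a,C(193,178),.086)))
print('scene cap', P((b,D(302,126),.086)))
print('red',P((a,C(207,175),.086),(a,C(240,172),.086)))
print('shoulder',P(*[(a,C(*q),.056) for q in((148,130),(245,130),(250,234),(148,234))]))
print('scene shoulder front/bottom front',P((b,D(300,206),.056),(b,D(300,267),0),(b,D(252,170),.056),(b,D(360,177),.056),(b,D(360,240),0)))
n=[C(503,152),C(745,150),C(745,386),C(503,386)];p=P(*[(a,q,.006) for q in n]);print('plate',p,np.mean(p,0))
n=[C(550,186),C(709,185),C(709,346),C(550,346)];p=P(*[(a,q,.036) for q in n]);print('wall',p,np.mean(p,0))
n=[D(288,455),D(388,590),D(551,502),D(450,372)];p=P(*[(b,q,.006) for q in n]);print('plate scene',p,np.mean(p,0))
n=[D(330,422),D(400,540),D(510,465),D(440,375)];p=P(*[(b,q,.036) for q in n]);print('wall scene',p,np.mean(p,0))
E
```

```text
cap top blob (235.5568181818182, 203.7840909090909, 176.0) [479.23442167 -26.41464031  86.        ] manual [array([479.2, -26.8])]
scene cap [array([475.8, -29.3])]
red [array([480.4, -32.2]), array([481.9, -44.8])]
shoulder [array([499.3,  -7.6]), array([500.2, -45.7]), array([459.4, -48.7]), array([458.5,  -8.8])]
scene shoulder front/bottom front [array([461.2, -53.1]), array([463.2, -44.2]), array([451.2, -17.6]), array([497.8, -49.7]), array([500.5, -42.5])]
plate [array([ 497.3, -150. ]), array([ 500.4, -248.6]), array([ 404.7, -249.7]), array([ 402.5, -151.7])] [ 451.225 -200.   ]
wall [array([ 482.2, -167.4]), array([ 484. , -230.7]), array([ 420.1, -231.5]), array([ 418.7, -168.4])] [ 451.25 -199.5 ]
plate scene [array([ 399.8, -156.4]), array([ 405.2, -247.8]), array([ 496.8, -242.8]), array([ 494.6, -150.1])] [ 449.1   -199.275]
wall scene [array([ 416.9, -169.7]), array([ 413.4, -244.7]), array([ 478.5, -233.3]), array([ 476.8, -170.4])] [ 446.4   -204.525]
```

>>> move_arm --commands '[0,0,-60,10,0,0,-120,20,0,0,-140,30,0,0,-140,40,0,0,-140,50]' --claw 80

```text
time_s: 0.92
eef_pos: [0.2718, 0.563, 0.367]
ee_rot: [-1.936, -2.474, -0.002]
force: [0.8, -0.1, 0.4]
width: 0.0799
gripper_force: 0.0
```

>>> move_arm --commands '[-57,5,0,-3,-114,11,0,-6,-170,16,0,-9,-226,21,0,-12,-283,27,0,-12.5]'

```text
time_s: 1.55
eef_pos: [0.3677, 0.2935, 0.3664]
ee_rot: [1.646, 2.675, 0.001]
force: [1.4, -0.3, -0.8]
width: 0.0801
gripper_force: 0.0
```

>>> move_arm --commands '[-60,-8,0,8,-120,-15,0,16,-180,-23,0,25,-240,-30,0,25,-300,-38,0,25]'

```text
time_s: 2.17
eef_pos: [0.4688, 0.0082, 0.3666]
ee_rot: [2.187, 2.254, 0.002]
force: [0.2, -0.8, -0.3]
width: 0.0801
gripper_force: 0.0
```

```bash
cat >> h.py <<'E'
def goto(x,y,z,yaw=None):  # print tool-frame shift and turn to a world goal (mm, deg)
    s=telemetry.read_state();R=Ro.from_rotvec(s['ee_rot']).as_matrix()
    d=R.T@(np.array([x,y,z])-np.array(s['eef_pos'])*1000);w=np.degrees(np.arctan2(R[1,0],R[0,0]))
    print('pos',np.round(np.array(s['eef_pos'])*1000,1),'yaw',w.round(1),'tilt',np.degrees(np.arccos(-R[2,2])).round(2),'q',np.round(s['q'],2),'shift',d.round(1),'turn',None if yaw is None else round(w-yaw,1))
E
python3 -c "
from h import *
goto(478.5,-27.5,180,91.5)"
```

```text
pos [468.8   8.2 366.6] yaw 91.7 tilt 0.07 q [-0.13 -0.21  1.78  0.    1.57 -0.16] shift [-36.    8.4 186.6] turn 0.2
```

>>> move_arm --commands '[-36,8,0,0,-36,8,60,0,-36,8,120,0,-36,8,180,0,-36,8,210,0]'

```text
time_s: 2.8
eef_pos: [0.4747, -0.0251, 0.1523]
ee_rot: [-2.184, -2.251, 0.005]
force: [0.4, -1.2, 0.9]
width: 0.0799
gripper_force: 0.0
```

```bash
python3 -c "
from h import *
a=grab('top');b=grab('scene')
goto(478.5,-27.5,80,91.5)
i=cv2.resize(a['frame'][180:240,195:275],(533,400),interpolation=cv2.INTER_CUBIC);x=cv2.resize(b['frame'][120:220,190:300],(440,400),interpolation=cv2.INTER_CUBIC)
cv2.imwrite('pics/e.png',cv2.cvtColor(cv2.resize(np.hstack([i,x]),(790,325)),cv2.COLOR_RGB2BGR))"
```

```text
pos [473.6 -24.9 151.8] yaw 91.7 tilt 0.56 q [-0.2  -0.02  2.02  0.    1.15 -0.23] shift [-2.9  5.5 71.8] turn 0.2
```

View pics/e.png

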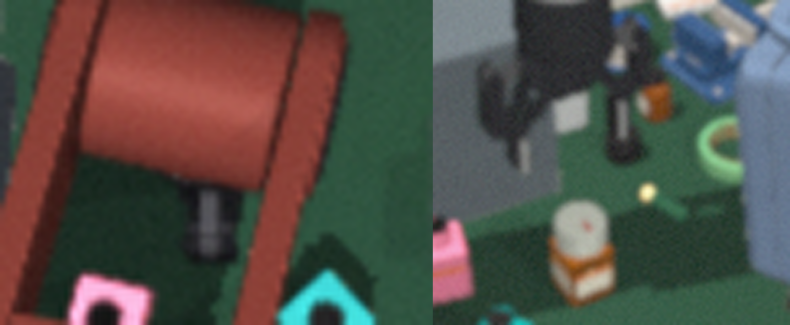

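The left half shows the top view, where the arm hides the jar. The right half shows the scene view, with the open fingers (520 and 625, 150) straddling the column above the jar (580,250).

>>> move_arm --commands '[-3,5,30,0,-3,5,60,0,-3,5,71,0,-3,5,71,0,-3,5,71,0]'

```text
time_s: 3.52
eef_pos: [0.4841, -0.0287, 0.0871]
ee_rot: [2.186, 2.253, 0.003]
force: [-0.7, 0.2, -0.3]
width: 0.0801
gripper_force: 0.0
```

```bash
python3 -c "
from h import *
goto(478.5,-27.5,80,91.5)
print(telemetry.read_state()['force'])"
```

```text
pos [484.1 -28.7  87.1] yaw 91.7 tilt 0.18 q [-0.2   0.09  2.05 -0.    1.   -0.23] shift [ 1.4 -5.6  7. ] turn 0.2
[-0.6542527   0.21401382 -0.33256925]
```

>>> move_arm --commands '[1,-5.6,0,0,1,-5.6,7,0,1,-5.6,7,0,1,-5.6,7,0]'

```text
time_s: 4.03
eef_pos: [0.4769, -0.0276, 0.0782]
ee_rot: [-2.188, -2.254, 0.0]
force: [-0.1, 0.9, -1.0]
width: 0.0801
gripper_force: 0.0
```

>>> move_arm --commands '[0,0,0,0,0,0,0,0,0,0,0,0,0,0,0,0,0,0,0,0]' --claw 30

```text
time_s: 4.65
eef_pos: [0.4792, -0.0279, 0.0804]
ee_rot: [2.185, 2.252, 0.004]
force: [0.2, 0.1, 6.0]
width: 0.0299
gripper_force: 8.6
```

```bash
python3 -c "
from h import *
goto(478.5,-27.5,80,91.5)
s=telemetry.read_state();print(s['force'],s['width'],s['gripper_force'])"
```

```text
pos [479.2 -27.9  80.4] yaw 91.7 tilt 0.24 q [-0.2   0.09  2.06  0.    0.99 -0.24] shift [ 0.5 -0.7  0.4] turn 0.2
[0.22049869 0.1281102  5.9770397 ] 0.029927837912631663 8.592575759394094
```

```bash
python3 -c "
from h import *
b=grab('scene')
for q in ((.478,-.028,.086),(.478,-.028,0.056),(.479,-.028,.08)): print(proj(b,q))
i=cv2.resize(b['frame'][140:230,190:290],(780,600)[::1],interpolation=cv2.INTER_CUBIC)
cv2.imwrite('pics/f.png',cv2.cvtColor(i,cv2.COLOR_RGB2BGR))
s=telemetry.read_state();print(s['force'],s['width'],s['gripper_force'])"
```

```text
(np.float64(235.46467146906943), np.float64(187.13755132517974))
(np.float64(235.8609411343703), np.float64(194.74271957448173))
(np.float64(235.8627794683101), np.float64(188.5616502403729))
[ 0.26694135 -0.238022    6.83309129] 0.03028992583437967 8.58988669118844
```

View pics/f.png

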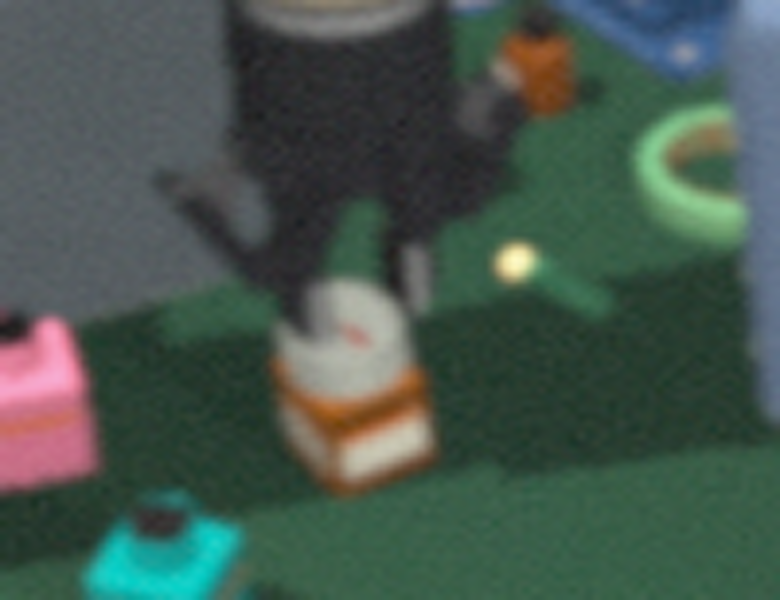

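The cap sits where I estimated it, at about (348,320), and is undisturbed. The fingertips at (310,320) and (415,305) look to be on its top rather than around it, so I'll check that with projections.

```bash
python3 -c "
from h import *
b=grab('scene')
F=lambda X:[((p-o)*s).round() for p,o,s in zip(proj(b,X),(190,140),(7.8,6.667))]
for y in(-.028,-.01,.0):
  for z in(.061,.074,.086): print(y,z,'tips in crop f',F((.464,y,z)),F((.494,y,z)), 'outer',F((.508,y,z)))
E=lambda X:[((p-o)*3.25+k).round() for p,o,k in zip(proj(b,X),(190,120),(433,0))]
for y in(-.025,0):
  for z in(.133,.146,.16):print('e',y,z,E((.4747-.04,y,z)),E((.4747+.04,y,z)))
s=telemetry.read_state();print(s['joint_torque'],s['moment'],s['q'],s['eef_pos'])"
```

```text
-0.028 0.061 tips in crop f [np.float64(323.0), np.float64(368.0)] [np.float64(396.0), np.float64(344.0)] outer [np.float64(430.0), np.float64(333.0)]
-0.028 0.074 tips in crop f [np.float64(321.0), np.float64(346.0)] [np.float64(395.0), np.float64(322.0)] outer [np.float64(429.0), np.float64(311.0)]
-0.028 0.086 tips in crop f [np.float64(320.0), np.float64(326.0)] [np.float64(394.0), np.float64(301.0)] outer [np.float64(429.0), np.float64(290.0)]
-0.01 0.061 tips in crop f [np.float64(301.0), np.float64(342.0)] [np.float64(374.0), np.float64(318.0)] outer [np.float64(407.0), np.float64(307.0)]
-0.01 0.074 tips in crop f [np.float64(299.0), np.float64(320.0)] [np.float64(372.0), np.float64(297.0)] outer [np.float64(406.0), np.float64(286.0)]
-0.01 0.086 tips in crop f [np.float64(297.0), np.float64(300.0)] [np.float64(371.0), np.float64(276.0)] outer [np.float64(405.0), np.float64(265.0)]
0.0 0.061 tips in crop f [np.float64(289.0), np.float64(328.0)] [np.float64(361.0), np.float64(305.0)] outer [np.float64(395.0), np.float64(294.0)]
0.0 0.074 tips in crop f [np.float64(287.0), np.f
[... 361 characters left out ...]
oat64(529.0), np.float64(181.0)] [np.float64(615.0), np.float64(149.0)]
e -0.025 0.16 [np.float64(528.0), np.float64(168.0)] [np.float64(615.0), np.float64(137.0)]
e 0 0.133 [np.float64(517.0), np.float64(175.0)] [np.float64(602.0), np.float64(144.0)]
e 0 0.146 [np.float64(516.0), np.float64(163.0)] [np.float64(602.0), np.float64(133.0)]
e 0 0.16 [np.float64(515.0), np.float64(150.0)] [np.float64(601.0), np.float64(120.0)]
[-2.22822377e-01 -2.59742260e+01 -2.22935271e+01 -1.05119452e-01
 -1.19862556e-01 -9.72228212e-03] [ 0.09870761  0.15967797 -0.03818398] [-2.04805664e-01  9.01136151e-02  2.06113441e+00  3.40560589e-04
  9.86206455e-01 -2.35042535e-01] [ 0.47919704 -0.02795392  0.0803713 ]
```

>>> move_arm --commands '[0,0,0,0,0,0,0,0,0,0,0,0,0,0,0,0]' --claw 70

```text
time_s: 5.25
eef_pos: [0.4765, -0.0276, 0.0779]
ee_rot: [-2.187, -2.254, 0.001]
force: [-0.3, 0.2, -0.7]
width: 0.0696
gripper_force: 0.0
```

```bash
python3 -c "
from h import *
b=grab('scene')
i=cv2.resize(b['frame'][140:230,190:290],(780,600)[::1],interpolation=cv2.INTER_CUBIC)
for z,c in((.061,(255,0,0)),(.074,(255,255,0)),(.086,(255,0,255))):
  for x in(.444,.514):
    u,v=proj(b,(x,-.028,z));cv2.circle(i,(int((u-190)*7.8),int((v-140)*6.667)),4,c,-1)
cv2.imwrite('pics/g.png',cv2.cvtColor(i,cv2.COLOR_RGB2BGR))
s=telemetry.read_state();print(s['eef_pos'],s['force'],s['width'],s['gripper_force'])"
```

```text
[ 0.47661863 -0.02758434  0.0779477 ] [-0.21939487 -0.43416932  0.14013689] 0.0700618245792499 0.0
```

View pics/g.png

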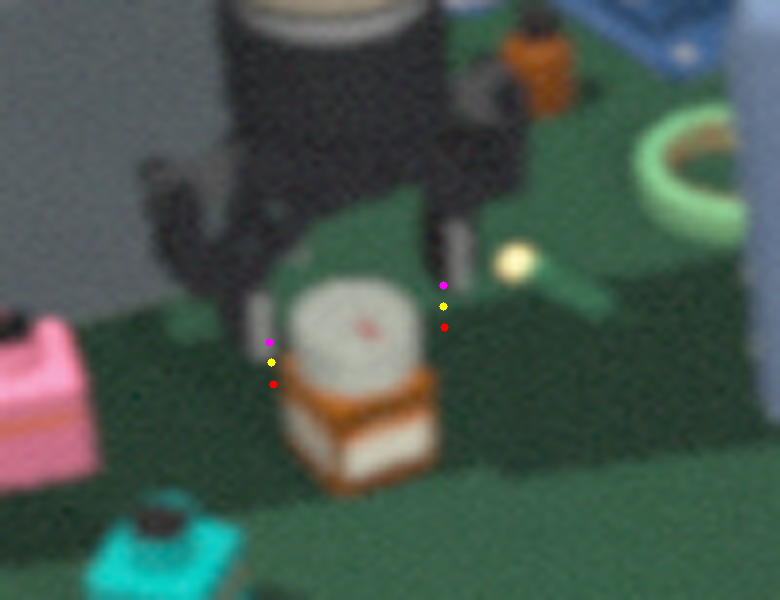

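The cap is untouched at (355,322). The open fingertips at (262,360) and (455,290) reach only about z = 0.08, so the grasp was too high and the fingers slid over the top. I'll go 14 mm lower.

>>> move_arm --commands '[0,0,7,0,0,0,14,0,0,0,14,0,0,0,14,0]'

```text
time_s: 5.8
eef_pos: [0.4769, -0.0276, 0.0641]
ee_rot: [-2.188, -2.254, 0.0]
force: [-0.1, 0.0, -0.6]
width: 0.0699
gripper_force: 0.0
```

>>> move_arm --commands '[0,0,0,0,0,0,0,0,0,0,0,0,0,0,0,0,0,0,0,0]' --claw 38

```text
time_s: 6.42
eef_pos: [0.478, -0.0277, 0.065]
ee_rot: [2.187, 2.253, 0.002]
force: [1.4, 0.6, 3.3]
width: 0.0413
gripper_force: 60.9
```

```bash
python3 -c "
from h import *
goto(478.5,-27.5,64,91.5)
s=telemetry.read_state();print(s['force'],s['width'],s['gripper_force'])"
```

```text
pos [478.  -27.7  65. ] yaw 91.7 tilt 0.13 q [-0.2   0.12  2.07  0.    0.95 -0.24] shift [0.2 0.5 1. ] turn 0.2
[1.43516314 0.61698518 3.2640511 ] 0.041299323779515146 60.895617099740775
```

```bash
python3 -c "
from h import *
b=grab('scene')
i=cv2.resize(b['frame'][160:220,205:275],(700,600)[::1],interpolation=cv2.INTER_CUBIC)
cv2.imwrite('pics/k.png',cv2.cvtColor(i,cv2.COLOR_RGB2BGR))"
```

```text
(no output)
```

View pics/k.png

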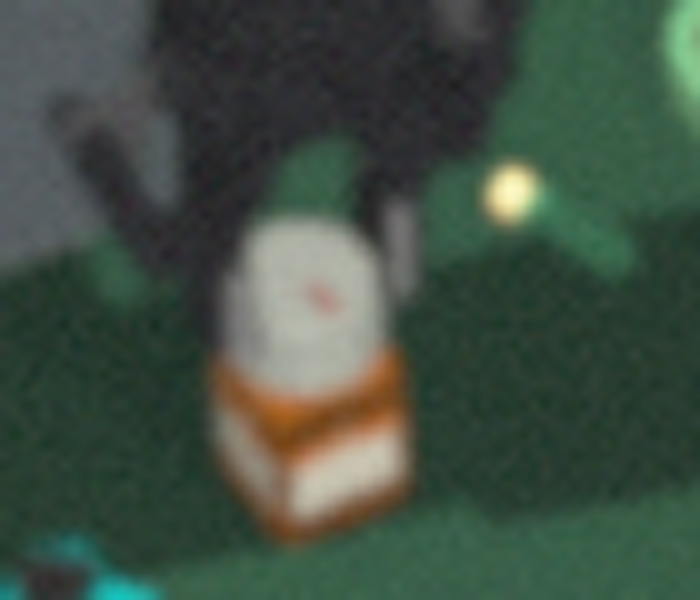

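The fingers now hold the white cap on both sides, with pads at (235,310) and (400,250), and stay clear above the jar's shoulder. The gripper reports 41 mm at 61 N. Lifting.

>>> move_arm --commands '[0,0,-5,0,0,0,-20,0,0,0,-40,0,0,0,-60,0,0,0,-60,0]'

```text
time_s: 7.1
eef_pos: [0.478, -0.0279, 0.126]
ee_rot: [2.186, 2.253, 0.003]
force: [-0.5, -0.4, -3.4]
width: 0.0417
gripper_force: 61.4
```

```bash
python3 -c "
from h import *
goto(478-28,-27.7-173,125,91.5)
b=grab('scene');a=grab('top')
s=telemetry.read_state();print(s['force'],s['moment'],s['width'],s['gripper_force'])
i=cv2.resize(b['frame'][130:220,200:290],(600,600),interpolation=cv2.INTER_CUBIC)
cv2.imwrite('pics/l.png',cv2.cvtColor(i,cv2.COLOR_RGB2BGR))"
```

```text
pos [478.  -27.9 126. ] yaw 91.7 tilt 0.19 q [-0.2   0.02  2.04 -0.    1.08 -0.24] shift [-171.9  -33.2    1.1] turn 0.2
[ 0.07076259  0.02683496 -3.53596101] [-0.0061167  -0.05090276  0.01799269] 0.04204286345873563 61.36264233631664
```

View pics/l.png

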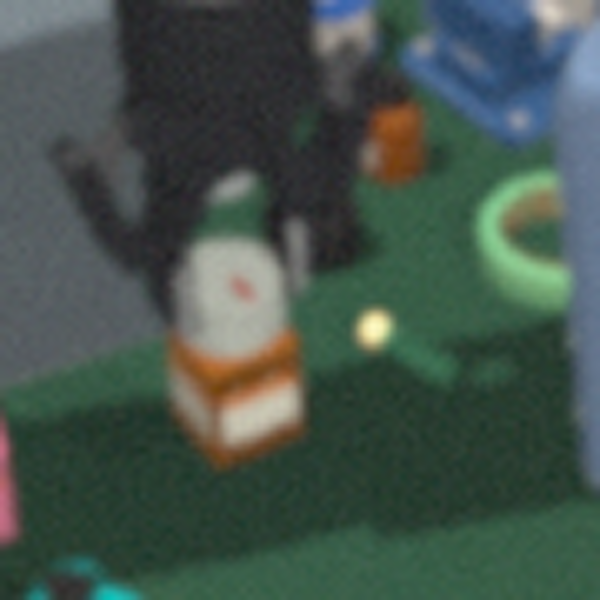

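The jar hangs upright in the fingers, clear of the bench, and weighs about 3.5 N. Moving over the nest.

>>> move_arm --commands '[-45,-9,0,0,-90,-18,0,0,-135,-26,0,0,-172,-33,0,0,-172,-33,0,0]'

```text
time_s: 7.82
eef_pos: [0.448, -0.2024, 0.1231]
ee_rot: [-2.191, -2.249, 0.002]
force: [0.6, 0.4, -5.0]
width: 0.0418
gripper_force: 61.5
```

```bash
python3 -c "
from h import *
b=grab('scene')
goto(450.3,-200.5,71,91.5)
# jar lower part: orange pixels, compare with predicted bottom/front corner
hsv=cv2.cvtColor(b['frame'],cv2.COLOR_RGB2HSV);m=cv2.inRange(hsv,(5,150,80),(18,255,255))
n,l,st,c=cv2.connectedComponentsWithStats(m);print([(st[i],c[i].round(1)) for i in range(1,n) if st[i][4]>25])
for X in((450.3,-200.5,60),(429,-221.5,61),(471,-221.5,61),(429,-179.5,61)):print(X,np.round(proj(b,np.array(X)/1000),1))
"
```

```text
pos [ 447.9 -200.8  123. ] yaw 91.6 tilt 0.18 q [-0.56  0.05  2.01  0.    1.09 -0.59] shift [ 0.1  2.5 52. ] turn 0.1
[(array([248, 228,  20,  12,  79], dtype=int32), array([257.7, 233.9])), (array([487, 236,  23,  18,  48], dtype=int32), array([496.5, 242.7])), (array([352, 242,   9,  10,  58], dtype=int32), array([355.9, 246.6])), (array([368, 256,   9,   9,  48], dtype=int32), array([372., 260.])), (array([462, 293,  17,  11,  37], dtype=int32), array([470. , 297.6])), (array([410, 312,  17,   4,  28], dtype=int32), array([417.1, 313.6]))]
(450.3, -200.5, 60) [257.2 239.4]
(429, -221.5, 61) [253.8 248.3]
(471, -221.5, 61) [268.4 241.7]
(429, -179.5, 61) [245.8 236.7]
```

>>> move_arm --commands '[0,2,0,0,0,2,10,0,0,2,15,0,0,2,15,0,0,2,15,0]'

```text
time_s: 8.5
eef_pos: [0.4513, -0.2003, 0.1093]
ee_rot: [2.187, 2.255, 0.0]
force: [0.5, 0.1, -4.3]
width: 0.0416
gripper_force: 61.5
```

```bash
python3 -c "
from h import *
goto(450.3,-200.5,71,91.5)
s=telemetry.read_state();print(s['force'])"
```

```text
pos [ 451.3 -200.3  109.3] yaw 91.8 tilt 0.0 q [-0.56  0.08  2.01  0.    1.05 -0.59] shift [-0.2 -1.  38.3] turn 0.3
[ 0.49653136  0.05649923 -4.28421642]
```

>>> move_arm --commands '[0,-0.7,6,0,0,-0.7,11,0,0,-0.7,16,0,0,-0.7,16,0]'

```text
time_s: 9.0
eef_pos: [0.4499, -0.2002, 0.0926]
ee_rot: [-2.187, -2.254, 0.001]
force: [-0.5, -0.9, -3.6]
width: 0.0417
gripper_force: 61.5
```

>>> move_arm --commands '[0,0,4,0,0,0,8,0,0,0,12,0,0,0,12,0]'

```text
time_s: 9.5
eef_pos: [0.4501, -0.2002, 0.0808]
ee_rot: [-2.187, -2.254, 0.0]
force: [0.7, 0.5, -3.6]
width: 0.0419
gripper_force: 61.5
```

>>> move_arm --commands '[0,0,4,0,0,0,8,0,0,0,9,0,0,0,9,0]'

```text
time_s: 10.0
eef_pos: [0.4504, -0.2004, 0.0722]
ee_rot: [-2.187, -2.254, 0.0]
force: [0.6, 0.1, -3.9]
width: 0.0419
gripper_force: 61.5
```

>>> move_arm --commands '[0,0,1,0,0,0,2,0,0,0,2,0]'

```text
time_s: 10.38
eef_pos: [0.451, -0.2007, 0.071]
ee_rot: [2.187, 2.254, 0.001]
force: [0.8, 1.4, 1.1]
width: 0.0419
gripper_force: 61.8
```

Seated: contact came at TCP z = 0.071, as predicted. I'll start the twist gently.

>>> move_arm --commands '[0,0,0,-5,0,0,0,-10,0,0,0,-15,0,0,0,-15]'

```text
time_s: 10.88
eef_pos: [0.4509, -0.2011, 0.0709]
ee_rot: [1.875, 2.519, -0.001]
force: [0.3, -0.9, 0.3]
width: 0.0421
gripper_force: 61.8
```

```bash
python3 -c "
from h import *
goto(450.3,-200.5,71,91.5)
s=telemetry.read_state();print(s['force'],s['moment'],s['width'])"
```

```text
pos [ 450.9 -201.1   70.9] yaw 106.7 tilt 0.08 q [-0.56  0.14  2.03 -0.    0.97 -0.85] shift [ 0.7 -0.4 -0.1] turn 15.2
[ 0.29927979 -0.89590851  0.33006502] [-0.13640344  0.12234148  0.04453986] 0.04208922808966411
```

>>> move_arm --commands '[0,0,0,-7,0,0,0,-14,0,0,0,-21,0,0,0,-28,0,0,0,-35]'

```text
time_s: 11.5
eef_pos: [0.4517, -0.2008, 0.0713]
ee_rot: [1.027, 2.966, 0.001]
force: [-0.1, 0.9, 3.6]
width: 0.0418
gripper_force: 62.1
```

```bash
python3 -c "
from h import *
goto(450.3,-200.5,71,91.5)
s=telemetry.read_state();print(s['force'],s['moment'],s['width'])"
```

```text
pos [ 451.7 -200.8   71.3] yaw 141.8 tilt 0.14 q [-0.56  0.14  2.03  0.    0.97 -1.47] shift [ 1.3 -0.7  0.3] turn 50.3
[-0.05739666  0.90610404  3.57160485] [ 0.14924495  0.06291806 -0.18668977] 0.04175136401368801
```

>>> move_arm --commands '[0,0,0,-7,0,0,0,-14,0,0,0,-21,0,0,0,-26,0,0,0,-26]'

```text
time_s: 12.12
eef_pos: [0.4531, -0.2008, 0.0726]
ee_rot: [0.338, 3.118, -0.0]
force: [1.9, 2.8, 6.1]
width: 0.0417
gripper_force: 62.5
```

```bash
python3 -c "
from h import *
goto(450.3,-200.5,71,91.5)
s=telemetry.read_state();print(s['force'],s['moment'],s['width'])
b=grab('scene','s1');a=grab('top')
hsv=cv2.cvtColor(b['frame'],cv2.COLOR_RGB2HSV);m=cv2.inRange(hsv,(5,150,80),(18,255,255))[200:260,230:290]
print(cv2.moments(m,True)['m00'])"
```

```text
pos [ 453.1 -200.8   72.6] yaw 167.6 tilt 0.29 q [-0.56  0.13  2.03  0.    0.97 -1.92] shift [ 2.8 -0.3  1.6] turn 76.1
[1.90338927 2.75964875 6.12304959] [ 0.4642735  -0.16913128 -0.01497561] 0.041707359128959856
72.0
```

>>> move_arm --commands '[0,0,-2,0,0,0,-4,0,0,0,-6,0,0,0,-6,0]'

```text
time_s: 12.72
eef_pos: [0.4506, -0.2007, 0.0764]
ee_rot: [0.336, 3.123, -0.0]
force: [1.5, -0.8, -0.6]
width: 0.0414
gripper_force: 61.8
```

```bash
python3 -c "
from h import *
goto(450.9,-200.5,71,91.5)
s=telemetry.read_state();print(s['force'],s['moment'],s['width'])"
```

```text
pos [ 450.6 -200.7   76.4] yaw 167.7 tilt 0.02 q [-0.56  0.13  2.03 -0.    0.98 -1.92] shift [-0.3  0.2  5.4] turn 76.2
[ 1.46858153 -0.80734103 -0.58694165] [ 0.01230835 -0.23010584  0.01898288] 0.04137400205145261
```

>>> move_arm --commands '[0,0,-6,0,0,0,-14,0,0,0,-22,0,0,0,-30,0,0,0,-30,0]'

```text
time_s: 13.35
eef_pos: [0.4512, -0.2009, 0.1074]
ee_rot: [0.336, 3.122, -0.002]
force: [-0.2, 0.4, 0.3]
width: 0.0418
gripper_force: 61.8
```

>>> move_arm --commands '[0,0,0,0,0,0,0,0,0,0,0,0]'

```text
time_s: 13.72
eef_pos: [0.4502, -0.2003, 0.1059]
ee_rot: [-0.336, -3.123, -0.0]
force: [0.2, -0.7, -0.7]
width: 0.0417
gripper_force: 61.8
```

```bash
python3 -c "
from h import *
goto(450.5,-200.3,107,91.5)
s=telemetry.read_state();print(s['force'],s['moment'],s['width'])
b=grab('scene')
for z in(82,102):
  u,v=proj(b,np.array((450.5,-200.5,z))/1000);print(z,((u-215)*10).round(),((v-170)*7.5).round())
i=cv2.resize(b['frame'][170:250,215:295],(800,600),interpolation=cv2.INTER_CUBIC)
cv2.imwrite('pics/m.png',cv2.cvtColor(i,cv2.COLOR_RGB2BGR))"
```

```text
pos [ 450.2 -200.3  105.9] yaw 167.7 tilt 0.05 q [-0.56  0.08  2.02 -0.    1.05 -1.92] shift [-0.3  0.1 -1.1] turn 76.2
[ 0.18998446 -0.68199179 -0.6827138 ] [-0.00283132 -0.02758686  0.02014054] 0.04166870902350653
82 422.0 479.0
102 423.0 440.0
```

View pics/m.png

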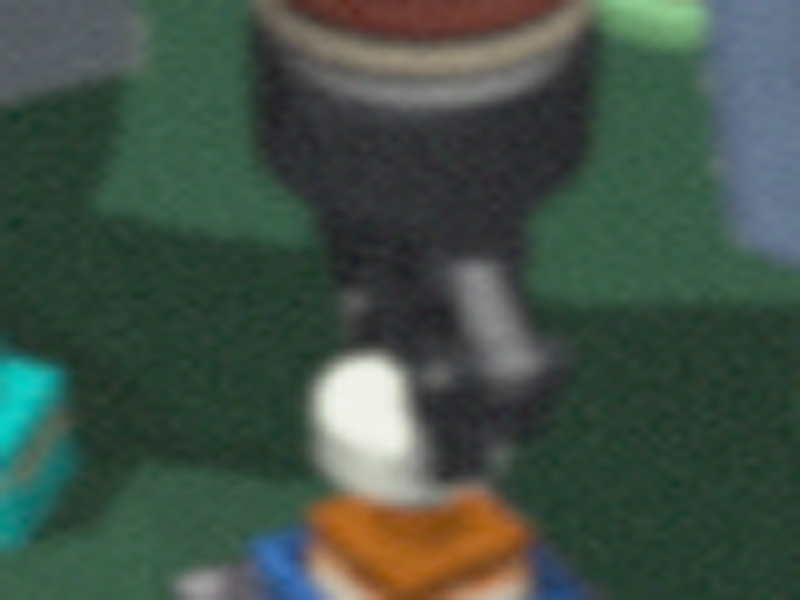

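The picture shows the cap raised and level over the jar, which is still in the blue nest. The cap's left edge is at 312 and the shoulder corners are at 310 and 533, so the cap looks a little left of centre. I'll measure that by code.

```bash
python3 -c "
from h import *
b=grab('scene');a=grab('top')
def pr(f,X):return np.round(proj(f,np.array(X)/1000),1)
X0=np.array((450.5,-200.5))
print('img du,dv per mm x,y,z',[(pr(b,X0.tolist()+[128])-pr(b,[X0[0]-10*(k==0),X0[1]-10*(k==1),128-10*(k==2)]))/10 for k in range(3)])
# predicted silhouette of cap at nominal (rim z102..128), and jar shoulder corners z62
t=np.linspace(0,2*np.pi,90)
P=np.array([pr(b,(X0[0]+22*np.cos(q),X0[1]+22*np.sin(q),z)) for z in(102,128) for q in t]);print('pred cap bbox',P.min(0),P.max(0))
print('pred shoulder',[pr(b,(X0[0]+s*21,X0[1]+r*21,62)) for s,r in((-1,-1),(1,-1),(1,1),(-1,1))])
i=b['frame'].astype(int);w=(i.min(2)>110)&(i.max(2)-i.min(2)<60)
for v in range(204,242,2):print(v,''.join('W' if w[v,u] else 'o' if (i[v,u,0]-i[v,u,2]>60) else 'b' if i[v,u,2]-i[v,u,0]>40 else '#' if i[v,u].max()<70 else '.' for u in range(238,282)))
j=a['frame'].astype(int);c=pr(a,(450.5,-200.5,128));print('top pred',c)
for v in range(int(c[1])-12,int(c[1])+14):print(v,''.join('W' if j[v,u].min()>110 else 'o' if j[v,u,0]-j[v,u,2]>60 else 'b' if j[v,u,2]-j[v,u,0]>40 else '#' if j[v,u].max()<60 else '.' for u in range(int(c[0])-18,int(c[0])+19)))
"
```

```text
img du,dv per mm x,y,z [array([ 0.36, -0.15]), array([-0.21, -0.27]), array([ 0.  , -0.27])]
pred cap bbox [248.2 214.8] [266.4 235.7]
pred shoulder [array([254., 248.]), array([268.6, 241.4]), array([260.3, 230.1]), array([246. , 236.4])]
204 ######################.....###..............
206 #####################..WWW..#...............
208 ######################.WWWW.#...............
210 ##########....########..WWW..####...........
212 #######################.WWWW..##############
214 #######################..WWWW.##############
216 ###########.....########..WWWW...###########
218 #########.WWWWWWW.##......WWWW..############
220 ########.WWWWWWWWW.....##......#############
222 #######.WWWWWWWWWW.#########################
224 #######.WWWWWWWWWW.#########################
226 #######.WWWWWWWWWWW.########################
228 #######..WWWWWWWWWW..####################.##
230 #######..WWWWWWWWWW..#####...###############
232 ########.WWWWWWWWWW..#####..################
234 ...........WWWWWWWWW.......#################
236 ...........oooWWWWWWW..ooo..################
238 ........ooooooooooooooo
[... 485 characters left out ...]
oooooooooooooooooooooooooooo
212 #.oooooooo.oooooooooooooooooooooooooo
213 #.ooooooo.ooooooooooooooooooooooooooo
214 .oooooooo..oooooooooooooooooooooooooo
215 oooooooo.#...oooooooooooooooooooooooo
216 ooooooo...##..ooooooooooooooooooooooo
217 oooooo.....##...ooooooooooooooooooooo
218 oooooo.b...###...oooooooooooooooooooo
219 ooooo.bb..oo###....oooooooooooooooooo
220 oooo..bb..oo.###....ooooooooooooooooo
221 oooo..bb..ooo###......ooooooooooooooo
222 ooo...bbb#...#####.....oooooooooooooo
223 ooo...bbbbbbbbb####...o.ooooooooooooo
224 oo....bbbbbbbbbb.####.....ooooooooooo
225 o.....bb..........######....ooooooooo
226 o.............................ooooooo
227 .WWW.......................WW..ooooo.
```

```bash
cat > fit.py <<'E'
from h import *
from scipy.optimize import least_squares, minimize
b=grab('scene')
g=b['frame'].astype(float).min(2)
S=4
u0,v0,u1,v1=240,208,256,236   # window left of the near finger
obs=np.clip((g[v0:v1,u0:u1]-60)/(150-60),0,1)
s=telemetry.read_state();R=Ro.from_rotvec(s['ee_rot']).as_matrix();p=np.array(s['eef_pos'])
t=np.linspace(0,2*np.pi,60,endpoint=False)
def sil(dx,dz,pitch):
    Q=np.array([(22*np.cos(q),22*np.sin(q),z) for z in(-13,13) for q in t])/1000   # about cap centre, tool axes
    X=(Q@Ro.from_euler('y',pitch,degrees=True).as_matrix().T+[dx/1000,0,0])@R.T+p+[0,0,(115-105.9+dz)/1000]
    P=np.array([proj(b,x) for x in X]);h=cv2.convexHull(((P-[u0,v0]+.5)*8*16).astype(np.int32).reshape(-1,1,2))
    m=np.zeros(((v1-v0)*8,(u1-u0)*8),np.uint8);cv2.fillPoly(m,[h],255,shift=4)
    m=cv2.GaussianBlur(m,(0,0),6);return cv2.resize(m,(u1-u0,v1-v0),interpolation=cv2.INTER_AREA)/255
c=lambda q:((sil(*q)-obs)**2)[:,:14].sum()
for q in((0,0,0),(8,0,0)):print(q,c(q))
for pf in(0,None):
  f=(lambda q:c((q[0],q[1],0))) if pf==0 else c
  r=min((minimize(f,([x,z] if pf==0 else [x,z,k]),method='Nelder-Mead',options=dict(initial_simplex=None,xatol=.05)) for x in(2,9) for z in(1,-5) for k in((0,) if pf==0 else (-12,12))),key=lambda r:r.fun)
  print(pf,r.x.round(1),r.fun)
E
python3 fit.py
```

```text
(0, 0, 0) 30.176305694391047
(8, 0, 0) 5.940539963261994
0 [ 5.9 -1. ] 1.112084241103849
None [ 5.9 -1.  -3. ] 0.9888905976333888
```

>>> move_arm --commands '[-2,0,0,0,-4,0,-0.5,0,-5.5,0,-1,0,-5.5,0,-1,0,-5.5,0,-1,0]'

```text
time_s: 14.55
eef_pos: [0.4558, -0.2016, 0.1073]
ee_rot: [-0.336, -3.124, -0.0]
force: [0.3, 0.2, -0.5]
width: 0.0413
gripper_force: 61.8
```

```bash
cat >> fit.py <<'E'
print('TCP',p.round(4),'cap xy',(p+R@np.array([r.x[0]/1000,0,0])).round(4))
# jar shoulder: fit body (z 20..62, visible above nest walls) silhouette top edges
i=b['frame'].astype(float);o=np.clip((i[...,0]-i[...,2]-20)/60,0,1)
def jar(x,y,yaw):
    a=np.radians(yaw)+np.pi/4+np.arange(4)*np.pi/2
    return np.array([proj(b,((x+29.7*np.cos(k))/1000,(y+29.7*np.sin(k))/1000,.062)) for k in a])
U0,V0,U1,V1=241,232,274,250
def jm(q):
    h=((jar(*q)-[U0,V0]+.5)*8*16).astype(np.int32);m=np.zeros(((V1-V0)*8,(U1-U0)*8),np.uint8);cv2.fillPoly(m,[h],255,shift=4)
    return cv2.resize(cv2.GaussianBlur(m,(0,0),6),(U1-U0,V1-V0),interpolation=cv2.INTER_AREA)/255
O=o[V0:V1,U0:U1]
W=np.ones_like(O);W[:6,7:22]=0   # cap / finger hide the back corner
cj=lambda q:(W*(jm(q)-O)**2).sum()
rj=min((minimize(cj,[x,y,1],method='Nelder-Mead') for x in(448,453) for y in(-203,-198)),key=lambda r:r.fun)
print('jar',rj.x.round(1),rj.fun)
E
python3 fit.py
```

```text
(0, 0, 0) 27.43523516596181
(8, 0, 0) 6.226566705113418
0 [ 5.7 -0.5] 0.9308958093041138
None [ 5.7 -0.6 -3.4] 0.7592438805587596
TCP [ 0.4558 -0.2016  0.1073] cap xy [ 0.4502 -0.2004  0.1073]
jar [ 442.9 -210.7    1.1] 25.91790561322568
```

```bash
python3 -c "
from bench import ctrl
print(ctrl.finish_job())"
```

```text
the job is handed in; nothing more can be done
None
```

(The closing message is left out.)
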